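# Zero the moisture analyser and peel off a sample tray

## Task

Zero the moisture analyser: turn its tare knob until the pointer stands on the red zero mark, and leave it there. Then grip the top steel tray of the sticky nested stack by its orange tab and peel it off by lifting the tab corner first, while the opposite corner is still down in the nest, so that the rest of the stack stays standing where it is. Finish while still holding the tray in the gripper, level and still, about 8 cm above the middle of the analyser's open weighing chamber and touching nothing else, and leave the other things on the bench alone.

Things in the scene. Friction and masses are not known exactly. Their poses are not given: they have to be found in the camera images.
- analyser: Fixed cream moisture analyser, body 210 mm (its x) by 380 mm (its y) by 95 mm high. Origin: centre of its underside, z up. Its +y end carries the tare knob and display, on the flat top; its -y end carries the pale green round hood, raised and leaning back, 0.37 m high; hinge and hood lie wholly at y < -0.145 in this frame.
- chamber (a point): Centre of the round open weighing chamber (142 mm wide) in the analyser's top, at the height of its white rim, 99 mm above the bench.
- tare_knob (a joint): Angle of the tare knob (rad) about the vertical, counted counter-clockwise seen from above; 0 = pointer on the red zero mark (pointer along the analyser's +x). Starts 0.5 to 1.25: turn it clockwise. Stops at -1.6 and 1.6; turns with about 0.03 N m of friction and stays where it is left.
- knob_top (a point): Centre of the top of the tare knob: a black grip bar 50 mm long, 12 mm thick and 26 mm high on a grey disc (58 mm wide, 8 mm high) that lies on the analyser's top; this point is 34 mm above the dial and on the knob's axis. The point's x axis, along the bar, points where the white pointer points.
- stack: Loose nested square steel trays on a blue base (112 mm), all under the top tray, about 0.55 kg. Origin: centre of underside, z up, x to the tab corner. Top rim 48 mm above the bench. At the other 3 corners blue posts (57 mm high) carry black spring nibs 2 mm over the top tray's rim; each snaps open when that corner is lifted with about 2 N. A straight pull can drag the stack along.
- tray: The top tray, loose, 60 g: square rim 84 mm with cut corners (cut corner edge 52.5 mm from the centre), 14 mm deep; origin: centre of its underside, z up, x towards the corner with the tab. At the start it is nested, its underside 37 mm above the bench and its rim resting on the stack's rim.
- tab (a point): Middle of the orange upright grip tab on the tray's corner: 24 mm long (tray x), 9 mm thick (tray y), 30 mm high; it lies 74 mm from the tray's centre along tray x and 29 mm above the tray's underside; axes as the tray's. Free space on both sides.
- far_corner (a point): Top of the tray's rim at the corner diagonally across from the tab (52.5 mm from the centre along -x of the tray, 14 mm above its underside).
- nest_far (a point): Point of the stack where far_corner lies while the tray is nested; 51 mm above the bench.
- jar_a: Bystander: small amber jar, white cap, 56 mm wide, 65 mm tall. Leave alone.
- jar_b: Bystander: small amber jar, blue cap, 56 mm wide, 65 mm tall. Leave alone.
- beaker: Bystander: glass beaker, 70 mm wide, 85 mm tall. Leave alone.
- weight: Bystander: brass calibration weight with a knob, 32 mm wide, 53 mm tall. Leave alone.
- spoon: Bystander: steel spoon, 170 mm long, lying flat. Leave alone.
- wash_bottle: Bystander: white wash bottle, red cap, 68 mm wide, 170 mm tall. Leave alone.

How it is judged (in metres and radians):
On the way, in this order (a step that is already met when the one before it is completed fails the run):
1. the tare knob's pointer is on zero (within 0.1 rad) (value of joint tare_knob between -0.1 and 0.1 rad), for 0.2 s.
2. the tab corner of the top tray is lifted (tray tilted more than 0.12 rad) while its opposite corner is still down in the nest (within 11 mm in height and 16 mm sideways) (angle between tray's own z axis and vertical above 0.12 rad and z of tab in the frame of stack above 0.076 m and z of far_corner in the frame of stack below 0.062 m and horizontal distance between far_corner and nest_far below 0.016 m), for 0.1 s.
At the end, for the whole second after the job is handed in: Knob at zero (0.1 rad); fingers hold the tray still, level (0.17 rad), within 30 mm of the chamber's axis, underside 40 to 130 mm above its rim, touching neither analyser nor stack; the stack stands within 40 mm of its start; no bystander moved over 40 mm (all of step 1 and horizontal distance between tray and chamber below 0.03 m and z of tray in the frame of chamber between 0.04 and 0.13 m and angle between tray's own z axis and vertical below 0.17 rad and linear speed of tray below 0.03 m/s and contact force between the fingers and tray above 1 N and contact force between tray and analyser below 0.05 N and contact force between tray and stack below 0.05 N and distance of each of stack, jar_a, jar_b, beaker, weight, spoon, wash_bottle from where it was at the start of the episode below 0.04 m and height (world z) of stack below 0.008 m and angle between stack's own z axis and vertical below 0.06 rad); the arm keeps its last pose, push and grip.
It fails at once if the rest of the stack is lifted off the bench (more than 15 mm), tipped (more than 0.2 rad) or dragged more than 40 mm (height (world z) of stack above 0.015 m or angle between stack's own z axis and vertical above 0.2 rad or distance of stack from where it was at the start of the episode above 0.04 m).
It fails at once if a bystander is pushed more than 40 mm (distance of any of jar_a, jar_b, beaker, weight, spoon, wash_bottle from where it was at the start of the episode above 0.04 m).
It also fails if it takes over 51 s, if anything falls off the work surface, if the arm or the gripper's body presses on something with over 40 N, if the wrist force passes 120 N, or if a joint passes its speed limit or range.

## Robot

A 6-joint arm with a two-finger parallel gripper is mounted at the origin on the work surface. World frame = base frame: x ahead of the robot, y to its left, z up, the work surface at z = 0. Lengths are in mm, angles in rad, forces in N, time in s.
With the tool pointing down it reaches from about 250 to 725 mm from the base axis. Payload 4 kg.
Tool frame: the origin (TCP) lies at the very end of the fingers, on their centre line; the grasp point (between the pads) lies 19 mm behind it; z points along the fingers, y is the line along which they close (so a half turn about z gives the same grasp; the last joint's range is limited). The gripper opens to 85 mm and grips with 20 to 120 N. Pads are 22 mm wide; open, the fingers measure 114 mm over their backs; the gripper's body (76 mm by 85 mm) begins 54 mm behind the grasp point. The pads swing forward as they close: fully open they stand 13 mm farther back than shut.
Start: joints at [-1.265, 0.241, 0.005, 1.335, 0, 1.571], TCP at [150.526, -476.803, 231.306] pointing down, gripper open.
Joint ranges: [-2.72, 2.72], [-1.05, 1.87], [-1.09, 1.28], [-1.99, 2.15], [-1.42, 1.44], [-3.14, 3.14]. Speed limits (rad/s): [2.79, 2.79, 3.14, 3.14, 3.14, 3.14].

## Interface

Orientations are given as a rotation vector (axis times angle).
In Python, from cell import arm, viewer, close_job gives the robot as it stands (arm), with the cameras (viewer) and the job as plain functions.
- The arm moves only by the tool drive_effector, called after "Emit:" by a JSON object that holds its "op" and its "data", one argument or row to a line. Schema: {"type":"object","properties":{"offsets":{"type":"array","items":{"type":"array","prefixItems":[{"type":"array","items":{"type":"number"},"minItems":3,"maxItems":3},{"type":"number"},{"type":"number"}],"minItems":3,"maxItems":3},"minItems":1,"maxItems":20},"only":{"type":"string"},"quiet":{"type":"boolean"},"lines":{"type":"string"}},"required":["offsets"],"additionalProperties":false}. offsets is a list of rows, 1 to 20 of them, each written [[dx, dy, dz], turn, opening]: dx, dy, dz in normalised numbers (1 is 250 mm), then a turn about the tool's z in normalised numbers (1 is pi/2 rad), then the finger opening in mm; each row shifts and turns the commanded pose from where the row before left it, along the tool's axes as they then stand; what a row does not reach is not made up. A row lasts 1/10 s, in which the tool goes at most 50 mm and 0.15 rad, less where a joint would pass 70% of its speed; a pose out of reach is approached as far as the arm can. The fingers move at their own pace and stop on an object; the grip force is fixed at half the most. Time passes only in rows, so rows that do not move let the fingers close. The tool returns the time, the measured TCP pose, the force, the opening and the grip force at its end. only (a regular expression) keeps the lines of the reply that match it, lines (a string "A,B") keeps lines A to B, and quiet returns only ok. Shift and turn numbers lie between -1 and 1, and a call with a number outside is refused. Input that does not fit is refused with a message, and nothing moves.
- arm.get_obs(): the state, without advancing time (a new reading comes with each control period).
- viewer.capture(name): name is "side" or "top" or "wrist"; returns (picture, depth): 480x640x3 uint8, red, green, blue; 480x640 float32, mm along the optical axis (not along the pixel's ray), 0 where there is no reading.
- viewer.camera_info(name): a dict with "fovy" (degrees; the focal length in pixels is half the picture's height over the tangent of half this angle, whatever the lens; pixels are square), "cx", "cy" (the principal point, pixels), "k1" (the pictures are not rectified: a ray, as slopes to the right and down, at radius r is drawn at 1 + k1 r^2 times it, then the intrinsics apply), "extrinsics" (4x4, takes a point from camera to world coordinates). Camera axes: x right, y up, looking along -z (the intrinsics and any distortion apply to the point x, -y, -z); pixel columns grow to the right and rows downward; lengths in mm; the calibration is good to about 2 mm. A picture is of the moment at which its call begins: read the wrist's pose just before it. camera_info takes no time and is no camera call; for the wrist camera it gives the pose at the moment of the call.
- close_job(): hands the job in; it is judged then, once.
The state is a dict: "clock": time; "q": joint angles; "dq": joint speeds; "joint_torque": joint torques, N m; "ee_pos": TCP position; "eef_rot": TCP orientation; "contact_force": force on the tool from outside, world axes, zero at the start; "moment": the same for the moment, N m; "gripper_width": finger opening in mm; "grip_force": force on a finger pad.
Only numpy, scipy, OpenCV 4.12 (cv2) and the standard library are available. Lean on these libraries where they do the work, as an engineer would, in place of code of your own. Each camera call takes 0.05 s, during which the arm holds its last target. There are 200 camera calls.

## Working session

There is one attempt and no reset: what is moved stays moved. The work goes in short steps, Python scripts to look and compute and a tool call to move; the robot and the scene stay as the last step left them, time stands still between calls to the robot, and variables do not carry over. Pictures are saved under pics/ and viewed, at most 11 in all, crops included, and the job is handed in when it is done.

```bash
ls; mkdir -p pics
```

Run:
```python
from cell import arm, viewer, close_job
import cv2,numpy as np
print(arm.get_obs())
for n in("top","side"):
    p,d=viewer.capture(n); cv2.imwrite(f"pics/{n}0.png",p[:,:,::-1]); np.save(f"pics/{n}0.npy",d)
    print(n,viewer.camera_info(n))
```

```text
cell.py
pics
{'clock': 0.0, 'q': array([-1.26500122e+00,  2.41416527e-01,  3.69315450e-03,  1.33517180e+00,
       -9.60982593e-06,  1.57082383e+00]), 'dq': array([ 0.00080049,  0.00090735,  0.00049082, -0.00075874, -0.00168856,
       -0.00076922]), 'joint_torque': array([ 2.50549274e-04, -3.72320974e+01,  2.52405828e+01,  1.71649747e-02,
       -2.04296407e-05, -2.16965752e-06]), 'ee_pos': array([ 150.33141333, -476.19807138,  230.39931156]), 'eef_rot': array([-3.10290041e+00, -4.78114095e-01,  5.16743561e-04]), 'contact_force': array([-0.05666342, -0.45118009,  1.09685599]), 'moment': array([-0.02554578,  0.00029168,  0.00199887]), 'grip_force': 0.0, 'gripper_width': 84.94874028008715}
top {'fovy': 43.358818252381795, 'cx': 320.83520703190044, 'cy': 240.80077680048137, 'k1': -0.05829747881843174, 'extrinsics': array([[-1.52661639e-02,  9.94732925e-01, -1.01357547e-01,
         4.23689745e+02],
       [-9.99876312e-01, -1.48039804e-02,  5.31059563e-03,
         5.84946706e+01],
       [ 3.78212919e-03,  1.01426082e-01,  9.94835889e-01,
         1.41616658e+03],
       [ 0.00000000e+00,  0.00000000e+00,  0.00000000e+00,
         1.00000000e+00]])}
side {'fovy': 45.66186483533472, 'cx': 312.7301564649344, 'cy': 239.48352882457039, 'k1': -0.11707775045350387, 'extrinsics': array([[ 9.69432111e-01,  1.38613543e-01, -2.02454112e-01,
         3.71285203e+02],
       [-2.45359086e-01,  5.49514419e-01, -7.98644366e-01,
        -8.16198724e+02],
       [ 5.48528223e-04,  8.23905449e-01,  5.66727015e-01,
         7.42924960e+02],
       [ 0.00000000e+00,  0.00000000e+00,  0.00000000e+00,
         1.00000000e+00]])}
```

View pics/top0.png

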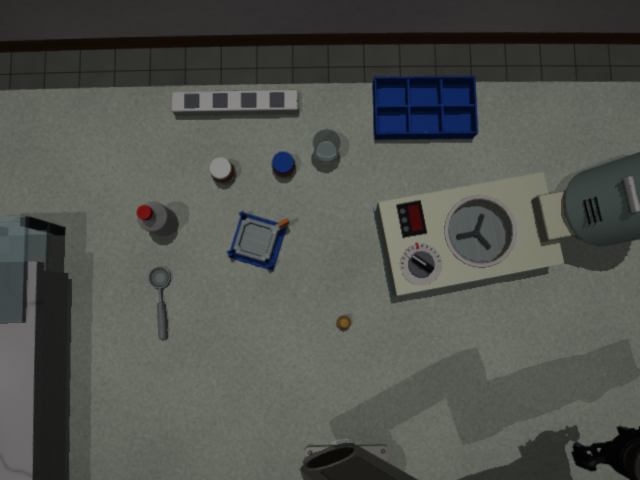

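View pics/side0.png

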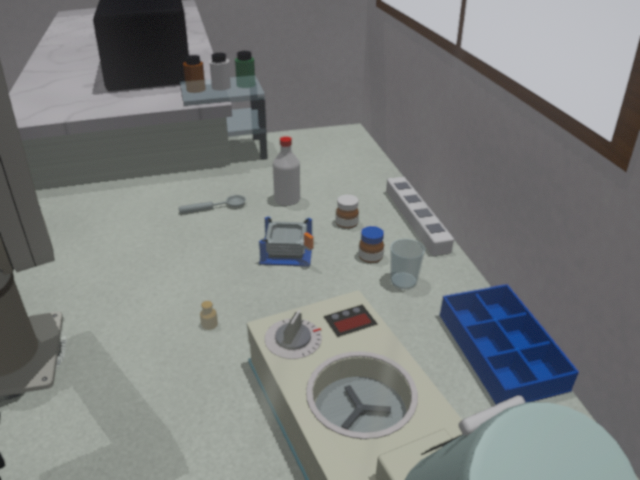

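The top view shows the stack at about (257,241) with its tab at (284,223), the knob at (421,263) and the chamber at (480,232). The red mark is at (417,246), and the jars and beaker lie above the stack. Next I'll enlarge the two work areas.

Create h.py:
```python
import numpy as np,cv2
from cell import arm, viewer, close_job
from scipy.spatial.transform import Rotation as R
def K(n):
    c=viewer.camera_info(n); f=240/np.tan(np.radians(c["fovy"]/2))
    return c,np.array([[f,0,c["cx"]],[0,f,c["cy"]],[0,0,1]]),np.array([c["k1"],0,0,0.])
def ray(n,pts,ci=None):
    c,k,D=ci or K(n); u=cv2.undistortPoints(np.array(pts,float).reshape(-1,1,2),k,D)[:,0]
    E=c["extrinsics"]; v=np.c_[u[:,0],-u[:,1],-np.ones(len(u))]
    return E[:3,3],v@E[:3,:3].T
def onz(n,pts,z,ci=None):
    o,v=ray(n,pts,ci); return o+v*((np.broadcast_to(z,len(v))-o[2])/v[:,2])[:,None]
def proj(n,P,ci=None):
    c,k,D=ci or K(n); E=c["extrinsics"]; q=(np.atleast_2d(P)-E[:3,3])@E[:3,:3]
    return cv2.projectPoints(q*[1,-1,-1],np.zeros(3),np.zeros(3),k,D)[0][:,0]
```

Run:
```python
from h import *
p=cv2.imread("pics/top0.png")
a=cv2.resize(p[200:285,215:305],None,fx=6,fy=6,interpolation=2)[:,:]
b=cv2.resize(p[165:305,370:570],None,fx=4,fy=4,interpolation=2)
cv2.imwrite("pics/a.png",a);cv2.imwrite("pics/b.png",b);print(a.shape,b.shape)
```

```text
(510, 540, 3) (560, 800, 3)
```

View pics/a.png

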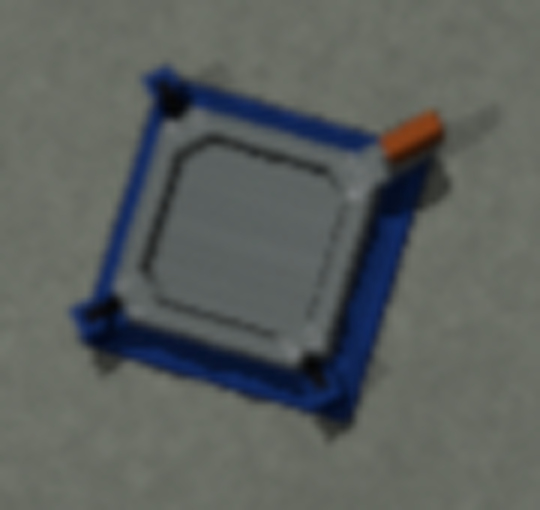

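View pics/b.png

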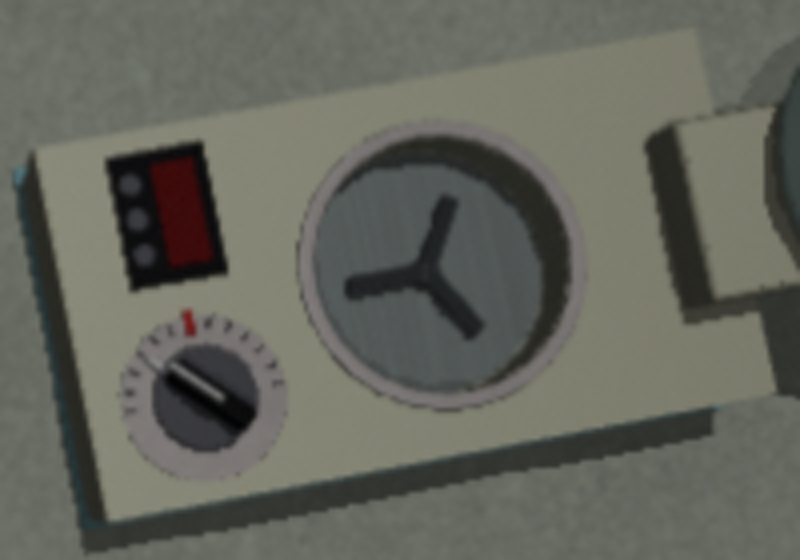

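Run:
```python
from h import *
np.set_printoptions(precision=1,suppress=True)
B=lambda x,y:((x+.5)/4-.5+370,(y+.5)/4-.5+165)
A=lambda x,y:((x+.5)/6-.5+215,(y+.5)/6-.5+200)
def pr(n,l,z): print(n,onz("top",l,z).tolist() if 0 else onz("top",l,z))
pr("chamber",[B(442.5,264.5)],99)
pr("dial",[B(204,396)],95.5); pr("disc",[B(206,397)],103)
pr("red",[B(188,322)],95.5)
pr("bar ends",[B(168,365),B(250,425)],129)
pr("pointer",[B(146,354),B(160,364)],[96,104])
pr("body top corners",[B(36,150),B(105,520),B(695,30),B(775,393)],95)
pr("tab top face",[A(385,145),A(437,115),A(442,125),A(388,160)],[81]*4)
pr("nibs",[A(172,98),A(103,308),A(314,367)],55)
pr("floor corners",[A(375,150),A(372,190)],51)
```

```text
chamber [[ 575.  -300.8   99. ]]
dial [[ 504.6 -166.9   95.5]]
disc [[ 503.6 -166.7  103. ]]
red [[ 545.5 -159.3   95.5]]
bar ends [[ 519.5 -142.3  129. ]
 [ 486.7 -185.3  129. ]]
pointer [[ 528.2 -135.5   96. ]
 [ 522.  -141.9  104. ]]
body top corners [[ 642.6  -78.    95. ]
 [ 437.7 -110.6   95. ]
 [ 706.1 -451.3   95. ]
 [ 501.1 -485.3   95. ]]
tab top face [[599.3 144.6  81. ]
 [610.3 125.2  81. ]
 [606.5 123.4  81. ]
 [593.7 143.5  81. ]]
nibs [[622.  227.   55. ]
 [542.4 253.3  55. ]
 [518.9 173.7  55. ]]
floor corners [[601.4 150.4  51. ]
 [586.1 151.6  51. ]]
```

The chamber is at (575,-301) and the knob axis at (504,-167). Analyser yaw is about 0.165 rad, and the pointer's world angle is about 0.918 rad, which puts the knob near +0.75. The tab is at (602,134), with tray x at about -1.11 rad.

Add to h.py:
```python
def plan(xyz,yaw):
    o=arm.get_obs(); M=R.from_rotvec(o["eef_rot"]).as_matrix(); p=o["ee_pos"]
    d=np.array(xyz)-p; cur=np.arctan2(M[1,0],M[0,0])
    t=[(cur-y+np.pi)%(2*np.pi)-np.pi for y in(yaw,yaw+np.pi)]
    print("t",round(o["clock"],2),"pos",p.round(1),"yaw",cur.round(3),"q6",o["q"][5].round(2),"tilt",np.arccos(-M[2,2]).round(3))
    print(" shift tool",(d@M).round(1),"turn options",np.round(t,3),"F",o["contact_force"].round(1),"w",o["gripper_width"].round(1))
```

```bash
python3 -c "
from h import *
plan([504,-166.5,165],.918)"
```

```text
t 0.1 pos [ 150.4 -476.3  230.5] yaw 0.306 q6 1.57 tilt 0.002Traceback (most recent call last):
  File "<string>", line 3, in <module>
    plan([504,-166.5,165],.918)
    ~~~~^^^^^^^^^^^^^^^^^^^^^^^
  File "h.py", line 21, in plan
    print(" shift tool",(d@M).round(1),"turn options",np.round(t,3),"F",o["contact_force"].round(1),"w",o["gripper_width"].round(1))
                                                                                                        ^^^^^^^^^^^^^^^^^^^^^^^^
AttributeError: 'float' object has no attribute 'round'
```

```bash
sed -i 's/o\["gripper_width"\].round(1)/round(o["gripper_width"],1)/' h.py; python3 -c "
from h import *
plan([504,-166.5,165],.918)"
```

```text
t 0.1 pos [ 150.4 -476.3  230.5] yaw 0.306 q6 1.57 tilt 0.002
 shift tool [ 430.5 -188.8   65.9] turn options [-0.612  2.529] F [-0.  -0.8 -0.5] w 85.3
```

The rows are not in the units I measure in: shifts go in shares of 250 mm and turns go in shares of pi/2 rad. I convert before sending: 40 mm / 250 = 0.16, 30 mm / 250 = 0.12, -0.12 rad / 1.5708 = -0.0764.

Emit:
{"op": "drive_effector", "data": {
  "offsets": [
    [[0.16, -0.072, 0], 0, 60],
    [[0.16, -0.072, 0], 0, 60],
    [[0.16, -0.072, 0], 0, 60],
    [[0.16, -0.072, 0], 0, 60],
    [[0.16, -0.072, 0], 0, 60],
    [[0.16, -0.072, 0], 0, 60],
    [[0.16, -0.072, 0], 0, 60],
    [[0.16, -0.072, 0], 0, 60],
    [[0.16, -0.072, 0], 0, 60],
    [[0.16, -0.072, 0.04], 0, 60],
    [[0.12, -0.032, 0.04], 0, 60],
    [[0, 0, 0.04], -0.0764, 60],
    [[0, 0, 0.04], -0.0764, 60],
    [[0, 0, 0.04], -0.0764, 60],
    [[0, 0, 0.04], -0.0764, 60],
    [[0, 0, 0], -0.0764, 60],
    [[0, 0, 0], 0, 60]
  ]
}}

```text
clock: 1.8
ee_pos: [503.4, -167.8, 170.4]
eef_rot: [-2.824, -1.374, 0.002]
contact_force: [0.4, 0.3, 0.6]
gripper_width: 60.2
grip_force: 0.0
```

```bash
python3 -c "
from h import *
plan([504,-166.5,107],.918)
c=K('wrist'); p,d=viewer.capture('wrist'); cv2.imwrite('pics/w1.png',p[:,:,::-1])
print(proj('wrist',[[504,-166.5,129]],c))"
```

```text
t 1.8 pos [ 503.4 -167.8  170.4] yaw 0.906 q6 1.91 tilt 0.002
 shift tool [ 1.5 -0.2 63.4] turn options [-0.012  3.129] F [0.4 0.3 0.6] w 60.2
[[316.54262309 272.55802689]]
```

View pics/w1.png

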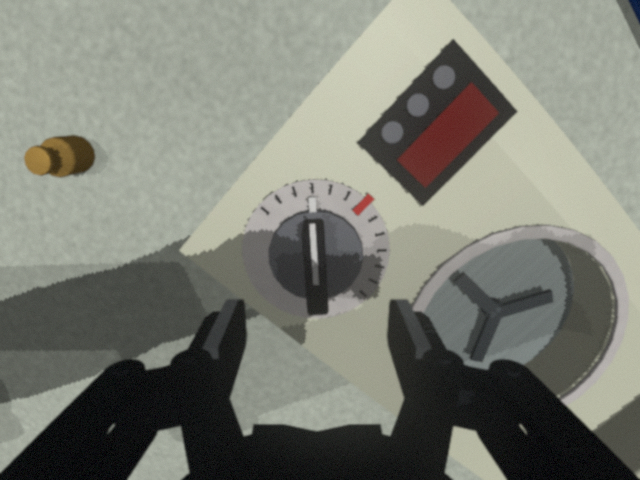

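The wrist view shows the bar running from (313,220) to (317,312), midway between the fingers. The pointer is at (312,205) and the red mark at (363,205).

```bash
python3 -c "
from h import *
a=onz('wrist',[(313,220),(317.5,312)],129); print(a,a.mean(0),np.arctan2(*(a[0]-a[1])[1::-1]))
b=onz('wrist',[(316,249)],95.5)[0]; r=onz('wrist',[(363,205),(312,205)],95.5); print(b,r)
for x in r: print(np.arctan2(*(x-[504,-166.5,0])[1::-1]))
b=onz('wrist',[(316,253)],103);print(b)
"
```

```text
[[ 520.9666922  -142.61177261  129.        ]
 [ 489.75380383 -186.02136431  129.        ]] [ 505.36024802 -164.31656846  129.        ] 0.9474110367253271
[ 504.84236227 -165.39121614   95.5       ] [[ 544.42452963 -160.8258629    95.5       ]
 [ 520.33338574 -141.87997118   95.5       ]]
0.1394526454974506
0.9850457377451339
[[ 504.93515227 -165.30696341  103.        ]]
```

In the tool's units: 20 mm / 250 = 0.08, 15 mm / 250 = 0.06, -0.03 rad / 1.5708 = -0.0191.

Emit:
{"op": "drive_effector", "data": {
  "offsets": [
    [[0.012, -0.004, 0.06], -0.0191, 45],
    [[0, 0, 0.08], 0, 45],
    [[0, 0, 0.08], 0, 45],
    [[0, 0, 0.032], 0, 30],
    [[0, 0, 0], 0, 0],
    [[0, 0, 0], 0, 0],
    [[0, 0, 0], 0, 0],
    [[0, 0, 0], 0, 0]
  ]
}}

```text
clock: 2.65
ee_pos: [504.6, -164.9, 108.1]
eef_rot: [-2.803, -1.416, 0.001]
contact_force: [-1.3, 1.8, -6.8]
gripper_width: 10.9
grip_force: 59.7
```

```bash
python3 -c "
from h import *
plan([505,-165.3,107],.16)"
```

```text
t 2.65 pos [ 504.6 -164.9  108.1] yaw 0.936 q6 1.89 tilt 0.001
 shift tool [-0.1  0.6  1.1] turn options [ 0.776 -2.366] F [-1.3  1.8 -6.8] w 10.9
```

In the tool's units: -30 mm / 250 = -0.12, -20 mm / 250 = -0.08, 0.1 rad / 1.5708 = 0.0637.

Emit:
{"op": "drive_effector", "data": {
  "offsets": [
    [[0, 0, 0], 0.0637, 0],
    [[0, 0, 0], 0.0637, 0],
    [[0, 0, 0], 0.0637, 0],
    [[0, 0, 0], 0.0637, 0],
    [[0, 0, 0], 0.0637, 0],
    [[0, 0, 0], 0.0637, 0],
    [[0, 0, 0], 0.0637, 0],
    [[0, 0, 0], 0.0484, 0],
    [[0, 0, 0], 0, 0],
    [[0, 0, 0], 0, 0],
    [[0, 0, 0], 0, 40],
    [[0, 0, 0], 0, 40],
    [[0, 0, -0.12], 0, 50],
    [[0, 0, -0.12], 0, 50],
    [[0, 0, -0.08], 0, 50],
    [[0, 0, 0], 0, 50]
  ]
}}

```text
clock: 4.25
ee_pos: [507.8, -165.7, 193.0]
eef_rot: [3.128, 0.252, 0.014]
contact_force: [0.1, -0.1, -0.4]
gripper_width: 49.8
grip_force: 0.0
```

```bash
python3 -c "
from h import *
plan([505,-165.3,107],.16)
p,d=viewer.capture('wrist'); cv2.imwrite('pics/w2.png',p[:,:,::-1])"
```

```text
t 4.25 pos [ 507.8 -165.7  193. ] yaw 0.161 q6 2.67 tilt 0.009
 shift tool [-3.5 -1.1 86. ] turn options [ 1.000e-03 -3.141e+00] F [ 0.1 -0.1 -0.4] w 49.8
```

View pics/w2.png

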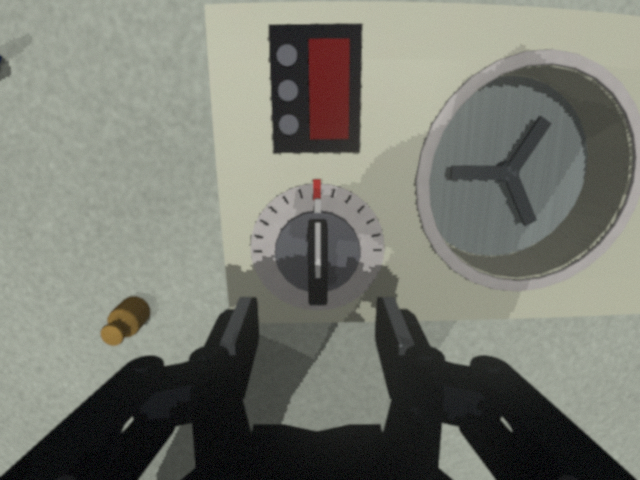

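The pointer is on the red mark, at (317,190). On to the tab.

```bash
python3 -c "
from h import *
c=onz('wrist',[(526.5,170)],99); print('chamber',c)
plan([598,138,160],2.03)"
```

```text
chamber [[ 578.40700265 -290.72247387   99.        ]]
t 4.3 pos [ 506.7 -165.3  190.8] yaw 0.16 q6 2.67 tilt 0.006
 shift tool [ 138.5 -284.9   30.9] turn options [-1.87   1.272] F [ 0.2  0.2 -0.2] w 49.7
```

In the tool's units: -32 mm / 250 = -0.128, -29 mm / 250 = -0.116, -0.15 rad / 1.5708 = -0.0955.

Emit:
{"op": "drive_effector", "data": {
  "offsets": [
    [[0.064, -0.128, 0], 0, 50],
    [[0.064, -0.128, 0], 0, 50],
    [[0.064, -0.128, 0], 0, 50],
    [[0.064, -0.128, 0], 0, 50],
    [[0.064, -0.128, 0], 0, 50],
    [[0.064, -0.128, 0], 0, 50],
    [[0.064, -0.128, 0], 0, 50],
    [[0.064, -0.128, 0], 0, 50],
    [[0.04, -0.116, 0], 0, 50],
    [[0, 0, 0], -0.0955, 50],
    [[0, 0, 0], -0.0955, 50],
    [[0, 0, 0], -0.0955, 50],
    [[0, 0, 0], -0.0955, 50],
    [[0, 0, 0], -0.0955, 50],
    [[0, 0, 0], -0.0955, 50],
    [[0, 0, 0], -0.0955, 50]
  ]
}}

```text
clock: 5.9
ee_pos: [598.2, 120.2, 187.0]
eef_rot: [-2.537, -1.827, -0.007]
contact_force: [-0.2, -0.0, 0.0]
gripper_width: 50.2
grip_force: 0.0
```

Emit:
{"op": "drive_effector", "data": {
  "offsets": [
    [[0, 0, 0], -0.0955, 50],
    [[0, 0, 0], -0.0955, 50],
    [[0, 0, 0], -0.0955, 50],
    [[0, 0, 0.04], -0.0955, 50],
    [[0, 0, 0.04], -0.0955, 50],
    [[0, 0, 0.04], -0.0446, 50],
    [[0, 0, 0], 0, 50]
  ]
}}

```text
clock: 6.6
ee_pos: [597.0, 120.4, 155.6]
eef_rot: [-1.608, -2.682, -0.012]
contact_force: [0.1, -0.0, -0.2]
gripper_width: 50.0
grip_force: 0.0
```

```bash
python3 -c "
from h import *
plan([598,138,160],2.03)
p,d=viewer.capture('wrist'); cv2.imwrite('pics/w3.png',p[:,:,::-1]);np.save('pics/w3.npy',d)"
```

```text
t 6.6 pos [597.  120.4 155.6] yaw 2.062 q6 1.27 tilt 0.016
 shift tool [15.2  9.2 -4.2] turn options [ 0.032 -3.11 ] F [ 0.1 -0.  -0.2] w 50.0
```

View pics/w3.png

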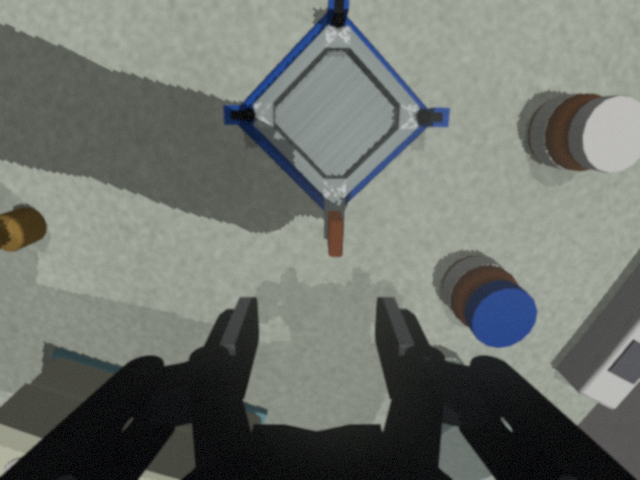

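The wrist view shows the tray centred near (336,114) and the tab from (335,213) to (336,256). The side corners are at (262,115) and (409,117), and the far corner is at (339,33).

```bash
python3 -c "
from h import *
np.set_printoptions(precision=1,suppress=True)
c=onz('wrist',[(262,115),(409,117),(339,33),(335,192)],51); print(c)
print('ctr',c[:2].mean(0),c[2:].mean(0)); v=c[3]-c[2]; print('ax',np.arctan2(v[1],v[0])); w=c[1]-c[0]; print('ay',np.arctan2(w[1],w[0])+np.pi/2)
print('tab top',onz('wrist',[(335,212),(336,240)],81),'bottom outer',onz('wrist',[(336,256)],51))
M=R.from_rotvec(arm.get_obs()['eef_rot']).as_matrix();print(M)
plan([602,135,160],2.03)
"
```

```text
[[527.4 178.8  51. ]
 [611.6 222.5  51. ]
 [547.6 244.8  51. ]
 [593.  156.8  51. ]]
ctr [569.5 200.6  51. ] [570.3 200.8  51. ]
ax -1.0941780071386515
ay 2.0495995441020884
tab top [[595.1 150.1  81. ]
 [604.3 134.8  81. ]] bottom outer [[615.9 116.8  51. ]]
[[-0.5  0.9 -0. ]
 [ 0.9  0.5  0. ]
 [ 0.   0.  -1. ]]
t 6.65 pos [597.7 120.4 156.7] yaw 2.06 q6 1.27 tilt 0.015
 shift tool [10.9 10.7 -3.2] turn options [ 0.  -3.1] F [0.7 1.2 0.1] w 49.8
```

Add to h.py:
```python
C0=np.array([570,200.6]); X=np.array([np.cos(-1.094),np.sin(-1.094)])
def tray(n,C=C0,rad=24,zr=(25,75)):
    ci=K(n); p,d=viewer.capture(n); v,u=np.mgrid[:480,:640]
    o,r=ray(n,np.c_[u.ravel(),v.ravel()],ci); dd=d.ravel().astype(float); P=(o+r*dd[:,None])[dd>0]
    P=P[(np.hypot(*(P[:,:2]-C).T)<rad)&(P[:,2]>zr[0])&(P[:,2]<zr[1])]
    if len(P)<20: print(n,"few",len(P)); return
    A=np.c_[P[:,:2]-C,np.ones(len(P))]; s=np.ones(len(P),bool)
    for _ in range(4):
        k=np.linalg.lstsq(A[s],P[s,2],rcond=None)[0]; e=abs(A@k-P[:,2]); s=e<max(1.5,2*np.median(e))
    print(n,len(P),s.sum(),"z",k[2].round(1),"slope along x",(k[:2]@X).round(3),"across",(k[0]*-X[1]+k[1]*X[0]).round(3))
```

```bash
python3 -c "
from h import *
tray('top');tray('side');tray('wrist')
plan([609.9,123.3,72],2.048)"
```

```text
top 124 98 z 40.7 slope along x 0.035 across -0.036
side 194 143 z 40.9 slope along x -0.004 across -0.012
wrist 4089 3935 z 40.1 slope along x -0.002 across -0.002
t 6.8 pos [599.1 120.6 158.7] yaw 2.061 q6 1.27 tilt 0.015
 shift tool [-4.  10.4 86.7] turn options [ 0.013 -3.129] F [0.3 0.  0.1] w 49.8
```

In the tool's units: 20 mm / 250 = 0.08, 15 mm / 250 = 0.06, 0.013 rad / 1.5708 = 0.0083.

Emit:
{"op": "drive_effector", "data": {
  "offsets": [
    [[-0.016, 0.04, 0], 0.0083, 40],
    [[0, 0, 0.08], 0, 40],
    [[0, 0, 0.08], 0, 40],
    [[0, 0, 0.08], 0, 40],
    [[0, 0, 0.06], 0, 40],
    [[0, 0, 0], 0, 40],
    [[0, 0, 0], 0, 40]
  ]
}}

```text
clock: 7.5
ee_pos: [609.7, 122.9, 84.0]
eef_rot: [-1.628, -2.675, -0.018]
contact_force: [0.3, 1.0, 0.5]
gripper_width: 40.1
grip_force: 0.0
```

```bash
python3 -c "
from h import *
plan([609.9,123.3,72],2.048)
p,d=viewer.capture('wrist'); cv2.imwrite('pics/w4.png',p[:,:,::-1])"
```

```text
t 7.5 pos [609.7 122.9  84. ] yaw 2.048 q6 1.29 tilt 0.015
 shift tool [ 0.1  0.3 12. ] turn options [ 0.    -3.141] F [0.3 1.  0.5] w 40.1
```

View pics/w4.png

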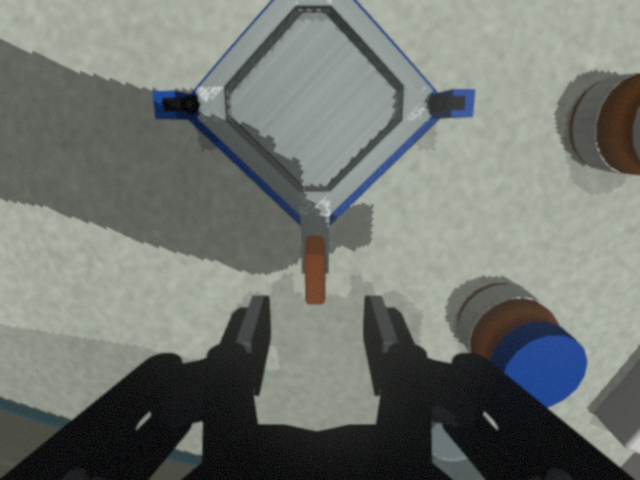

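The tab at (315,270) is centred between the fingertips. I'll lower, grip its outer upper part, and begin the lift gently.

In the tool's units: 12 mm / 250 = 0.048, -2 mm / 250 = -0.008.

Emit:
{"op": "drive_effector", "data": {
  "offsets": [
    [[0, 0, 0.048], 0, 40],
    [[0, 0, 0], 0, 40],
    [[0, 0, 0], 0, 0],
    [[0, 0, 0], 0, 0],
    [[0, 0, 0], 0, 0],
    [[0, 0, 0], 0, 0],
    [[0, 0, 0], 0, 0],
    [[0, 0, -0.008], 0, 0],
    [[0, 0, -0.008], 0, 0],
    [[0, 0, -0.008], 0, 0],
    [[0, 0, 0], 0, 0]
  ]
}}

```text
clock: 8.65
ee_pos: [609.3, 122.9, 77.4]
eef_rot: [-1.627, -2.675, -0.017]
contact_force: [-0.5, -0.1, -1.6]
gripper_width: 6.6
grip_force: 58.7
```

```bash
python3 -c "
from h import *
plan([609.9,123.3,72],2.048)
tray('wrist')"
```

```text
t 8.65 pos [609.3 122.9  77.4] yaw 2.049 q6 1.28 tilt 0.015
 shift tool [-0.   0.7  5.4] turn options [ 1.000e-03 -3.141e+00] F [-0.5 -0.1 -1.6] w 6.6
wrist 8908 8647 z 42.2 slope along x 0.041 across -0.001
```

It pivots in the grip, so I'll carry on.

In the tool's units: -3 mm / 250 = -0.012, -2 mm / 250 = -0.008.

Emit:
{"op": "drive_effector", "data": {
  "offsets": [
    [[0, 0, -0.012], 0, 0],
    [[0, 0, -0.012], 0, 0],
    [[0, 0, -0.008], 0, 0],
    [[0, 0, -0.004], 0, 0],
    [[0, 0, 0], 0, 0]
  ]
}}

```text
clock: 9.2
ee_pos: [609.8, 122.8, 87.0]
eef_rot: [-1.628, -2.676, -0.018]
contact_force: [0.6, -0.8, -0.5]
gripper_width: 6.7
grip_force: 58.8
```

```bash
python3 -c "
from h import *
plan([609.9,123.3,72],2.048)
tray('wrist')"
```

```text
t 9.2 pos [609.8 122.8  87. ] yaw 2.048 q6 1.28 tilt 0.015
 shift tool [ 0.2  0.3 15. ] turn options [ 0.    -3.141] F [ 0.6 -0.8 -0.5] w 6.7
wrist 9115 8877 z 53.6 slope along x 0.019 across 0.001
```

The far nib snapped before 0.12 rad was reached, because the grip was too stiff in pivot. I'll put the tray back in the nest and re-grip with less overlap.

In the tool's units: 3 mm / 250 = 0.012.

Emit:
{"op": "drive_effector", "data": {
  "offsets": [
    [[0, 0, 0.012], 0, 0],
    [[0, 0, 0.012], 0, 0],
    [[0, 0, 0.012], 0, 0],
    [[0, 0, 0.012], 0, 0],
    [[0, 0, 0.012], 0, 0],
    [[0, 0, 0], 0, 0]
  ]
}}

```text
clock: 9.85
ee_pos: [609.3, 122.8, 71.1]
eef_rot: [-1.628, -2.675, -0.016]
contact_force: [1.0, -1.0, 1.6]
gripper_width: 6.2
grip_force: 59.2
```

```bash
python3 -c "
from h import *
plan([609.9,123.3,72],2.048)
tray('wrist')
p,d=viewer.capture('wrist'); cv2.imwrite('pics/w5.png',p[:,:,::-1])"
```

```text
t 9.85 pos [609.3 122.8  71.1] yaw 2.048 q6 1.29 tilt 0.015
 shift tool [ 0.2  0.8 -0.9] turn options [ 0.    -3.141] F [ 1.  -1.   1.6] w 6.2
wrist 10015 9759 z 45.4 slope along x -0.079 across 0.002
```

View pics/w5.png

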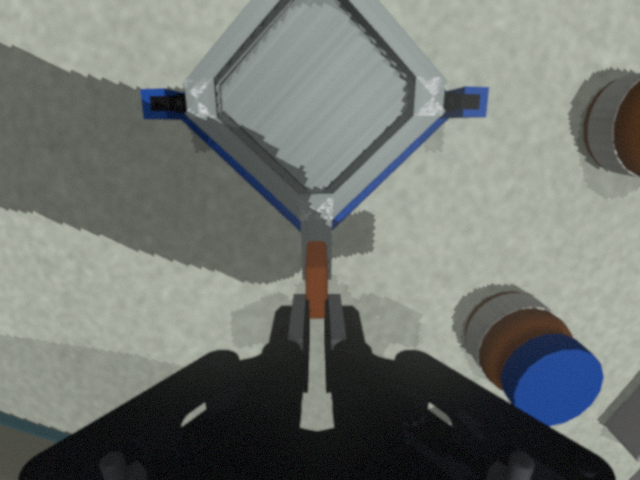

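On lowering, the tray came to rest on top of the nibs. I'll release it and press it home with closed fingers a little behind its centre.

In the tool's units: 26 mm / 250 = 0.104, -20 mm / 250 = -0.08.

Emit:
{"op": "drive_effector", "data": {
  "offsets": [
    [[0, 0, 0], 0, 40],
    [[0, 0, 0], 0, 40],
    [[0, 0, -0.06], 0, 40],
    [[0, 0, -0.08], 0, 40],
    [[0, 0, -0.08], 0, 20],
    [[0.104, 0, 0], 0, 0],
    [[0.104, 0, 0], 0, 0],
    [[0.104, 0, 0], 0, 0],
    [[0.104, 0, 0], 0, 0],
    [[0, 0, 0], 0, 0]
  ]
}}

```text
clock: 10.95
ee_pos: [560.0, 217.4, 128.0]
eef_rot: [-1.621, -2.678, -0.018]
contact_force: [0.4, -0.4, 0.7]
gripper_width: -0.1
grip_force: 0.0
```

```bash
python3 -c "
from h import *
plan([*(C0-17*X),55],2.048)
tray('top');tray('side')"
```

```text
t 10.95 pos [560.  217.4 128. ] yaw 2.053 q6 1.45 tilt 0.016
 shift tool [-3.7  0.8 72.9] turn options [ 0.005 -3.137] F [ 0.4 -0.4  0.7] w -0.1
top 150 129 z 46.8 slope along x -0.184 across 0.005
side 223 169 z 46.7 slope along x -0.126 across 0.012
```

In the tool's units: 30 mm / 250 = 0.12, 25 mm / 250 = 0.1.

Emit:
{"op": "drive_effector", "data": {
  "offsets": [
    [[-0.016, 0.004, 0.12], 0, 0],
    [[0, 0, 0.1], 0, 0],
    [[0, 0, 0.04], 0, 0],
    [[0, 0, 0.02], 0, 0],
    [[0, 0, 0.02], 0, 0],
    [[0, 0, 0.016], 0, 0],
    [[0, 0, 0.016], 0, 0],
    [[0, 0, 0.012], 0, 0],
    [[0, 0, 0], 0, 0]
  ]
}}

```text
clock: 11.95
ee_pos: [564.0, 212.7, 41.7]
eef_rot: [-1.627, -2.675, -0.017]
contact_force: [-0.2, 0.6, 0.1]
gripper_width: 0.2
grip_force: 0.0
```

```bash
python3 -c "
from h import *
plan([*(C0-17*X),40],2.048)
tray('top');tray('side')"
```

```text
t 11.95 pos [564.  212.7  41.7] yaw 2.049 q6 1.45 tilt 0.015
 shift tool [ 3.4 -0.3  1.8] turn options [ 1.000e-03 -3.141e+00] F [-0.2  0.6  0.1] w 0.2
top 33 26 z 35.6 slope along x 0.188 across -0.078
side 317 247 z 45.8 slope along x -0.423 across -0.119
```

In the tool's units: 3 mm / 250 = 0.012, 2 mm / 250 = 0.008.

Emit:
{"op": "drive_effector", "data": {
  "offsets": [
    [[0.012, 0, 0.008], 0, 0],
    [[0, 0, 0.008], 0, 0],
    [[0, 0, 0.004], 0, 0],
    [[0, 0, 0], 0, 0]
  ]
}}

```text
clock: 12.45
ee_pos: [563.2, 215.6, 40.1]
eef_rot: [-1.628, -2.677, -0.02]
contact_force: [-5.3, -3.1, 15.4]
gripper_width: 0.1
grip_force: 7.8
```

```bash
python3 -c "
from h import *
plan([*(C0-17*X),40],2.048)"
```

```text
t 12.45 pos [563.2 215.6  40.1] yaw 2.049 q6 1.45 tilt 0.015
 shift tool [ 0.6 -0.9  0.1] turn options [ 1.000e-03 -3.141e+00] F [-5.3 -3.1 15.4] w 0.1
```

Emit:
{"op": "drive_effector", "data": {
  "offsets": [
    [[0, 0, -0.12], 0, 0],
    [[0, 0, -0.12], 0, 0],
    [[0, 0, -0.08], 0, 0],
    [[-0.16, 0, 0], 0, 20],
    [[-0.16, 0, 0], 0, 40],
    [[-0.16, 0, 0], 0, 40],
    [[0, 0, 0], 0, 40]
  ]
}}

```text
clock: 13.15
ee_pos: [620.2, 103.4, 115.1]
eef_rot: [-1.637, -2.672, -0.017]
contact_force: [0.3, 0.3, 0.9]
gripper_width: 40.4
grip_force: 0.0
```

```bash
python3 -c "
from h import *
plan([609.9,123.3,160],2.048);tray('wrist')
tray('top');tray('side')
p,d=viewer.capture('wrist'); cv2.imwrite('pics/w6.png',p[:,:,::-1])"
```

```text
t 13.15 pos [620.2 103.4 115.1] yaw 2.043 q6 1.26 tilt 0.013
 shift tool [ 22.9   0.1 -44.6] turn options [-0.005  3.136] F [0.3 0.3 0.9] w 40.4
wrist 6374 6167 z 40.1 slope along x 0.0 across -0.0
top 334 275 z 39.6 slope along x 0.009 across 0.006
side 209 160 z 41.0 slope along x -0.002 across 0.023
```

View pics/w6.png

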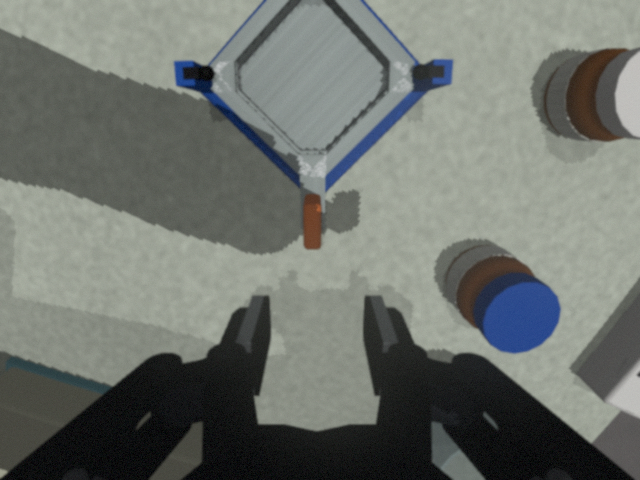

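The tray is seated again, level at z 40.1. I'll check its pose and re-grip with a smaller overlap.

```bash
python3 -c "
from h import *
c=onz('wrist',[(222,74),(403,74)],51); print(c,c.mean(0))
t=C0+91*X
plan([*t,75.5],2.048)"
```

```text
[[526.14365723 178.76164168  51.        ]
 [610.4390131  222.42109434  51.        ]] [568.29133516 200.59136801  51.        ]
t 13.35 pos [617.7 108.5 115. ] yaw 2.049 q6 1.26 tilt 0.015
 shift tool [12.1 -0.2 39.7] turn options [ 1.00e-03 -3.14e+00] F [-1.5  0.2 -0.8] w 40.4
```

In the tool's units: 20 mm / 250 = 0.08, 12 mm / 250 = 0.048.

Emit:
{"op": "drive_effector", "data": {
  "offsets": [
    [[0.048, -0.004, 0.04], 0, 40],
    [[0, 0, 0.08], 0, 40],
    [[0, 0, 0.036], 0, 40],
    [[0, 0, 0.0028], 0, 40],
    [[0, 0, 0], 0, 0],
    [[0, 0, 0], 0, 0],
    [[0, 0, 0], 0, 0],
    [[0, 0, 0], 0, 0],
    [[0, 0, 0], 0, 0]
  ]
}}

```text
clock: 14.25
ee_pos: [612.3, 118.4, 76.3]
eef_rot: [-1.629, -2.676, -0.019]
contact_force: [0.1, 0.5, 0.8]
gripper_width: 3.6
grip_force: 58.8
```

```bash
python3 -c "
from h import *
plan([*(C0+91*X),75.5],2.048)"
```

```text
t 14.25 pos [612.3 118.4  76.3] yaw 2.048 q6 1.28 tilt 0.015
 shift tool [1.4 0.2 0.9] turn options [ 0.    -3.141] F [0.1 0.5 0.8] w 3.6
```

Emit:
{"op": "drive_effector", "data": {
  "offsets": [
    [[0, 0, -0.008], 0, 0],
    [[0, 0, -0.008], 0, 0],
    [[0, 0, -0.008], 0, 0],
    [[0, 0, 0], 0, 0]
  ]
}}

```text
clock: 14.65
ee_pos: [611.1, 118.7, 81.5]
eef_rot: [-1.626, -2.674, -0.017]
contact_force: [-1.9, 0.9, -0.5]
gripper_width: 3.3
grip_force: 58.8
```

```bash
python3 -c "
from h import *
plan([*(C0+91*X),75.5],2.048)
tray('wrist')"
```

```text
t 14.65 pos [611.1 118.7  81.5] yaw 2.049 q6 1.28 tilt 0.016
 shift tool [0.6 1.1 6. ] turn options [ 1.000e-03 -3.141e+00] F [-1.9  0.9 -0.5] w 3.3
wrist 8625 8386 z 41.9 slope along x 0.035 across 0.007
```

The rows are not in the units I measure in: shifts go in shares of 250 mm and turns go in shares of pi/2 rad. I convert before sending: -2 mm / 250 = -0.008.

Emit:
{"op": "drive_effector", "data": {
  "offsets": [
    [[0, 0, -0.008], 0, 0],
    [[0, 0, -0.008], 0, 0],
    [[0, 0, 0], 0, 0]
  ]
}}

```text
clock: 15.0
ee_pos: [611.7, 118.3, 85.8]
eef_rot: [-1.628, -2.675, -0.017]
contact_force: [-2.2, 1.3, -1.8]
gripper_width: 3.5
grip_force: 59.0
```

```bash
python3 -c "
from h import *
plan([*(C0+91*X),75.5],2.048);tray('wrist')"
```

```text
t 15.0 pos [611.7 118.3  85.8] yaw 2.049 q6 1.28 tilt 0.015
 shift tool [ 1.1  0.6 10.4] turn options [ 1.000e-03 -3.141e+00] F [-2.2  1.3 -1.8] w 3.5
wrist 8365 8155 z 43.5 slope along x 0.066 across 0.041
```

Emit:
{"op": "drive_effector", "data": {
  "offsets": [
    [[0, 0, -0.008], 0, 0],
    [[0, 0, -0.008], 0, 0],
    [[0, 0, 0], 0, 0]
  ]
}}

```text
clock: 15.35
ee_pos: [612.7, 118.0, 90.5]
eef_rot: [-1.629, -2.677, -0.018]
contact_force: [1.0, 0.2, -0.3]
gripper_width: 3.7
grip_force: 59.6
```

```bash
python3 -c "
from h import *
plan([*(C0+91*X),75.5],2.048)
tray('wrist')"
```

```text
t 15.35 pos [612.7 118.   90.5] yaw 2.048 q6 1.28 tilt 0.014
 shift tool [ 1.8 -0.1 15. ] turn options [ 0.    -3.141] F [ 1.   0.2 -0.3] w 3.7
wrist 8163 7917 z 46.0 slope along x 0.09 across 0.065
```

In the tool's units: -2 mm / 250 = -0.008.

Emit:
{"op": "drive_effector", "data": {
  "offsets": [
    [[0, 0, -0.008], 0, 0],
    [[0, 0, -0.008], 0, 0],
    [[0, 0, 0], 0, 0]
  ]
}}

```text
clock: 15.7
ee_pos: [612.3, 118.0, 94.4]
eef_rot: [-1.629, -2.676, -0.018]
contact_force: [0.2, -0.2, -1.0]
gripper_width: 3.2
grip_force: 59.3
```

```bash
python3 -c "
from h import *
plan([*(C0+91*X),75.5],2.048);tray('wrist')"
```

```text
t 15.7 pos [612.3 118.   94.4] yaw 2.048 q6 1.28 tilt 0.014
 shift tool [ 1.5  0.2 18.9] turn options [ 0.    -3.141] F [ 0.2 -0.2 -1. ] w 3.2
wrist 8066 7867 z 48.9 slope along x 0.102 across 0.013
```

In the tool's units: -2 mm / 250 = -0.008, -1 mm / 250 = -0.004.

Emit:
{"op": "drive_effector", "data": {
  "offsets": [
    [[0, 0, -0.008], 0, 0],
    [[0, 0, -0.004], 0, 0],
    [[0, 0, 0], 0, 0]
  ]
}}

```text
clock: 16.05
ee_pos: [611.9, 118.1, 96.9]
eef_rot: [-1.628, -2.675, -0.017]
contact_force: [0.4, 0.3, -0.4]
gripper_width: 3.3
grip_force: 59.0
```

```bash
python3 -c "
from h import *
plan([*(C0+91*X),75.5],2.048);tray('wrist')"
```

```text
t 16.05 pos [611.9 118.1  96.9] yaw 2.048 q6 1.28 tilt 0.015
 shift tool [ 1.2  0.6 21.4] turn options [ 0.    -3.141] F [ 0.4  0.3 -0.4] w 3.3
wrist 7862 7661 z 49.2 slope along x 0.127 across 0.005
```

In the tool's units: -2 mm / 250 = -0.008.

Emit:
{"op": "drive_effector", "data": {
  "offsets": [
    [[0, 0, -0.008], 0, 0],
    [[0, 0, 0], 0, 0],
    [[0, 0, 0], 0, 0]
  ]
}}

```text
clock: 16.4
ee_pos: [611.8, 118.1, 98.7]
eef_rot: [-1.628, -2.675, -0.017]
contact_force: [0.3, 0.6, -0.5]
gripper_width: 3.6
grip_force: 59.0
```

```bash
python3 -c "
from h import *
plan([*(C0+91*X),75.5],2.048);tray('wrist')"
```

```text
t 16.4 pos [611.8 118.1  98.7] yaw 2.049 q6 1.28 tilt 0.015
 shift tool [ 1.1  0.6 23.3] turn options [ 1.000e-03 -3.141e+00] F [ 0.3  0.6 -0.5] w 3.6
wrist 7717 7503 z 49.8 slope along x 0.141 across 0.002
```

Tilt is 0.14 rad, with the far corner only about 2 mm up, so the peel is done. Next I'll slide the far rim out from under its nib towards the tab side while lifting.

In the tool's units: -3 mm / 250 = -0.012, -2 mm / 250 = -0.008.

Emit:
{"op": "drive_effector", "data": {
  "offsets": [
    [[-0.012, 0, 0], 0, 0],
    [[-0.012, 0, -0.004], 0, 0],
    [[-0.008, 0, -0.008], 0, 0],
    [[0, 0, -0.008], 0, 0],
    [[0, 0, 0], 0, 0]
  ]
}}

```text
clock: 16.95
ee_pos: [615.8, 110.9, 104.0]
eef_rot: [-1.628, -2.676, -0.018]
contact_force: [0.5, 0.3, 0.2]
gripper_width: 3.3
grip_force: 58.9
```

```bash
python3 -c "
from h import *
plan([*(C0+91*X),75.5],2.048);tray('wrist',C0+7*X,24,(25,85));tray('side',C0+7*X,24,(25,85))"
```

```text
t 16.95 pos [615.8 110.9 104. ] yaw 2.048 q6 1.26 tilt 0.015
 shift tool [ 9.3  0.4 28.7] turn options [ 0.    -3.141] F [0.5 0.3 0.2] w 3.3
wrist 7487 7280 z 52.0 slope along x 0.172 across 0.001
side 171 131 z 52.5 slope along x 0.184 across 0.011
```

In the tool's units: -3 mm / 250 = -0.012, -2 mm / 250 = -0.008.

Emit:
{"op": "drive_effector", "data": {
  "offsets": [
    [[-0.008, 0, -0.012], 0, 0],
    [[0, 0, -0.012], 0, 0],
    [[0, 0, -0.012], 0, 0],
    [[0, 0, -0.012], 0, 0],
    [[0, 0, 0], 0, 0]
  ]
}}

```text
clock: 17.55
ee_pos: [616.8, 109.1, 116.3]
eef_rot: [-1.628, -2.676, -0.018]
contact_force: [-1.2, 0.4, -0.4]
gripper_width: 3.1
grip_force: 58.9
```

```bash
python3 -c "
from h import *
plan([*(C0+91*X),75.5],2.048);tray('wrist',C0+9*X,24,(25,95));tray('side',C0+9*X,24,(25,95))"
```

```text
t 17.55 pos [616.8 109.1 116.3] yaw 2.049 q6 1.26 tilt 0.015
 shift tool [11.2  0.2 41. ] turn options [ 1.000e-03 -3.141e+00] F [-1.2  0.4 -0.4] w 3.1
wrist 7505 7312 z 64.4 slope along x 0.171 across 0.004
side 253 167 z 57.8 slope along x 0.188 across 0.107
```

The tray is free of the nest with its tilt at 0.17. I'll lift it, then level it by touching its far edge down on bare bench.

In the tool's units: -15 mm / 250 = -0.06, -10 mm / 250 = -0.04.

Emit:
{"op": "drive_effector", "data": {
  "offsets": [
    [[0, 0, -0.04], 0, 0],
    [[0, 0, -0.06], 0, 0],
    [[0, 0, -0.06], 0, 0],
    [[0, 0, -0.04], 0, 0],
    [[0, 0, 0], 0, 0]
  ]
}}

```text
clock: 18.15
ee_pos: [617.8, 108.5, 167.9]
eef_rot: [-1.629, -2.678, -0.021]
contact_force: [0.5, 0.3, -1.3]
gripper_width: 3.5
grip_force: 58.9
```

```bash
python3 -c "
from h import *
print('weight,spoon ends,base',onz('top',[(344,323),(160,275),(163,338),(345,445)],[25,5,5,5]).round())
C=np.array([440,165]);
plan([*(C+91*X),140],2.048)"
```

```text
weight,spoon ends,base [[376.   1.  25.]
 [493. 429.   5.]
 [346. 421.   5.]
 [ 97.   3.   5.]]
t 18.15 pos [617.8 108.5 167.9] yaw 2.049 q6 1.26 tilt 0.015
 shift tool [  40.5 -132.2   27.3] turn options [ 1.000e-03 -3.141e+00] F [ 0.5  0.3 -1.3] w 3.5
```

In the tool's units: -24 mm / 250 = -0.096, -20 mm / 250 = -0.08.

Emit:
{"op": "drive_effector", "data": {
  "offsets": [
    [[0.028, -0.08, 0], 0, 0],
    [[0.028, -0.08, 0], 0, 0],
    [[0.028, -0.08, 0], 0, 0],
    [[0.028, -0.08, 0], 0, 0],
    [[0.028, -0.08, 0], 0, 0],
    [[0.028, -0.08, 0], 0, 0],
    [[0.02, -0.096, 0], 0, 0],
    [[0, 0, 0.08], 0, 0],
    [[0, 0, 0.08], 0, 0],
    [[0, 0, 0.08], 0, 0],
    [[0, 0, 0.08], 0, 0],
    [[0, 0, 0.032], 0, 0],
    [[0, 0, 0], 0, 0],
    [[0, 0, 0], 0, 0]
  ]
}}

```text
clock: 19.55
ee_pos: [467.1, 85.2, 78.0]
eef_rot: [-1.628, -2.676, -0.018]
contact_force: [-0.5, -0.1, 0.4]
gripper_width: 3.3
grip_force: 59.2
```

```bash
python3 -c "
from h import *
plan([*(np.array([425,165])+91*X),41],2.048);o=arm.get_obs()
C=o['ee_pos'][:2]-91*X;tray('wrist',C,24,(0,60))"
```

```text
t 19.55 pos [467.1  85.2  78. ] yaw 2.048 q6 1.26 tilt 0.015
 shift tool [-1.3 -1.  37. ] turn options [ 0.    -3.141] F [-0.5 -0.1  0.4] w 3.3
wrist 7505 7310 z 26.6 slope along x 0.172 across -0.001
```

In the tool's units: 10 mm / 250 = 0.04, 5 mm / 250 = 0.02.

Emit:
{"op": "drive_effector", "data": {
  "offsets": [
    [[0, 0, 0.04], 0, 0],
    [[0, 0, 0.02], 0, 0],
    [[0, 0, 0.016], 0, 0],
    [[0, 0, 0.016], 0, 0],
    [[0, 0, 0.016], 0, 0],
    [[0, 0, 0.016], 0, 0],
    [[0, 0, 0.016], 0, 0],
    [[0, 0, 0.008], 0, 0],
    [[0, 0, 0], 0, 0]
  ]
}}

```text
clock: 20.5
ee_pos: [466.4, 85.7, 40.3]
eef_rot: [-1.627, -2.675, -0.017]
contact_force: [0.1, -0.0, 0.2]
gripper_width: 3.4
grip_force: 59.7
```

```bash
python3 -c "
from h import *
plan([*(np.array([425,165])+91*X),41],2.048);o=arm.get_obs()
C=o['ee_pos'][:2]-91*X;tray('wrist',C,24,(-10,60))"
```

```text
t 20.5 pos [466.4  85.7  40.3] yaw 2.049 q6 1.27 tilt 0.015
 shift tool [-1.5 -0.4 -0.8] turn options [ 1.000e-03 -3.141e+00] F [ 0.1 -0.   0.2] w 3.4
wrist 8880 8619 z 3.3 slope along x 0.004 across -0.002
```

The tray is level and flat on the bench. This is a good moment to re-grip the tab with full pad overlap.

In the tool's units: -10 mm / 250 = -0.04, 9 mm / 250 = 0.036.

Emit:
{"op": "drive_effector", "data": {
  "offsets": [
    [[0, 0, 0], 0, 30],
    [[0, 0, 0], 0, 30],
    [[0.032, 0, 0], 0, 30],
    [[0.024, 0, 0], 0, 30],
    [[0, 0, 0.04], 0, 30],
    [[0, 0, 0.036], 0, 30],
    [[0, 0, 0], 0, 30],
    [[0, 0, 0], 0, 0],
    [[0, 0, 0], 0, 0],
    [[0, 0, 0], 0, 0],
    [[0, 0, 0], 0, 0],
    [[0, 0, 0], 0, 0],
    [[0, 0, -0.02], 0, 0],
    [[0, 0, -0.04], 0, 0],
    [[0, 0, 0], 0, 0]
  ]
}}

```text
clock: 22.05
ee_pos: [461.6, 98.4, 38.5]
eef_rot: [-1.629, -2.677, -0.021]
contact_force: [0.0, 0.6, -0.1]
gripper_width: 7.8
grip_force: 61.6
```

```bash
python3 -c "
from h import *
plan([500,-308,199],0.1);o=arm.get_obs()
C=o['ee_pos'][:2]-77*X;tray('wrist',C,24,(0,60))"
```

```text
t 22.05 pos [461.6  98.4  38.5] yaw 2.048 q6 1.29 tilt 0.015
 shift tool [-376.4 -151.6 -166.6] turn options [ 1.948 -1.193] F [ 0.   0.6 -0.1] w 7.8
wrist 10400 10151 z 19.8 slope along x 0.001 across 0.005
```

In the tool's units: -30 mm / 250 = -0.12, -20 mm / 250 = -0.08, 0.12 rad / 1.5708 = 0.0764.

Emit:
{"op": "drive_effector", "data": {
  "offsets": [
    [[0, 0, -0.08], 0, 0],
    [[0, 0, -0.12], 0, 0],
    [[0, 0, -0.12], 0, 0],
    [[0, 0, -0.12], 0, 0],
    [[0, 0, -0.12], 0, 0],
    [[0, 0, -0.08], 0, 0],
    [[0, 0, -0.02], 0.0382, 0],
    [[0, 0, 0], 0.0764, 0],
    [[0, 0, 0], 0.0764, 0],
    [[0, 0, 0], 0.0764, 0],
    [[0, 0, 0], 0.0764, 0],
    [[0, 0, 0], 0.0764, 0],
    [[0, 0, 0], 0.0764, 0],
    [[0, 0, 0], 0.0764, 0],
    [[0, 0, 0], 0.0764, 0],
    [[0, 0, 0], 0.0764, 0],
    [[0, 0, 0], 0.0764, 0],
    [[0, 0, 0], 0.0764, 0],
    [[0, 0, 0], 0.0764, 0],
    [[0, 0, 0], 0.0764, 0]
  ]
}}

```text
clock: 24.1
ee_pos: [460.5, 95.7, 201.7]
eef_rot: [-3.057, -0.657, 0.0]
contact_force: [-0.5, 0.1, -0.6]
gripper_width: 7.6
grip_force: 61.6
```

Emit:
{"op": "drive_effector", "data": {
  "offsets": [
    [[0, 0, 0], 0.0764, 0],
    [[0, 0, 0], 0.0764, 0],
    [[0, 0, 0], 0.0509, 0],
    [[0, 0, 0], 0, 0]
  ]
}}

```text
clock: 24.5
ee_pos: [463.8, 72.4, 201.7]
eef_rot: [-3.103, -0.21, 0.006]
contact_force: [-0.6, 0.3, 0.1]
gripper_width: 7.7
grip_force: 61.5
```

```bash
python3 -c "
from h import *
plan([500,-308,201],0.1)"
```

```text
t 24.5 pos [463.8  72.4 201.7] yaw 0.135 q6 3.14 tilt 0.032
 shift tool [-15.4 381.7 -11.5] turn options [ 0.035 -3.106] F [-0.6  0.3  0.1] w 7.7
```

In the tool's units: 30 mm / 250 = 0.12, 20 mm / 250 = 0.08.

Emit:
{"op": "drive_effector", "data": {
  "offsets": [
    [[0, 0.06, 0], 0, 0],
    [[-0.004, 0.12, 0], 0, 0],
    [[-0.004, 0.12, 0], 0, 0],
    [[-0.004, 0.12, 0], 0, 0],
    [[-0.008, 0.12, 0], 0, 0],
    [[-0.008, 0.12, 0], 0, 0],
    [[-0.008, 0.12, 0], 0, 0],
    [[-0.008, 0.12, 0], 0, 0],
    [[-0.008, 0.12, 0], 0, 0],
    [[-0.008, 0.12, 0], 0, 0],
    [[0, 0.12, 0], 0, 0],
    [[0, 0.12, 0], 0, 0],
    [[0, 0.08, 0], 0, 0],
    [[0, 0.04, 0], 0, 0],
    [[0, 0, 0], 0, 0],
    [[0, 0, 0], 0, 0]
  ]
}}

```text
clock: 26.1
ee_pos: [500.3, -298.5, 189.4]
eef_rot: [-3.101, -0.215, 0.007]
contact_force: [-0.3, 0.6, -0.3]
gripper_width: 7.3
grip_force: 61.6
```

```bash
python3 -c "
from h import *
plan([500,-308,201],0.1)
o=arm.get_obs();M=R.from_rotvec(o['eef_rot']).as_matrix();C=(o['ee_pos']+75*M[:,0])[:2];print(C)
tray('wrist',C,24,(130,230));tray('top',C,24,(130,230))
p,d=viewer.capture('top'); cv2.imwrite('pics/t9.png',p[100:340,300:600,::-1].repeat(2,0).repeat(2,1))"
```

```text
t 26.1 pos [ 500.3 -298.5  189.4] yaw 0.138 q6 2.45 tilt 0.034
 shift tool [ -1.7   9.  -11.9] turn options [ 0.038 -3.103] F [-0.3  0.6 -0.3] w 7.3
[ 574.60440136 -288.16301784]
wrist 10332 10092 z 169.5 slope along x -0.039 across -0.005
top 400 326 z 169.2 slope along x -0.04 across 0.023
```

View pics/t9.png

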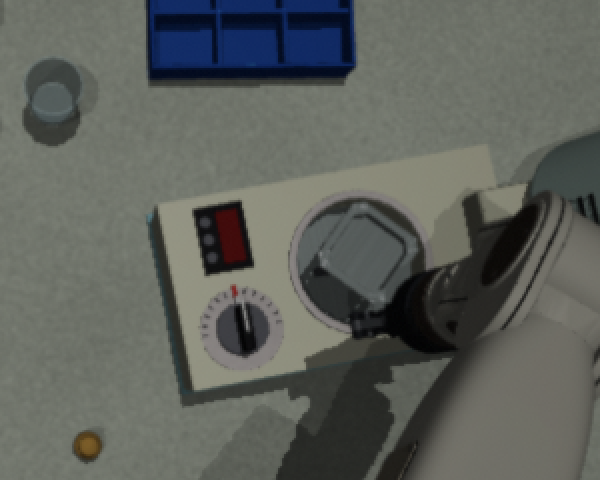

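The pointer is still on the red mark at (234,292). The tray centre is near (368,249) and the chamber ring centre near (360,262).

```bash
python3 -c "
from h import *
print(onz('top',[(484,224.5)],180),onz('top',[(480,231)],99))"
```

```text
[[ 578.59285511 -287.16186245  180.        ]] [[ 574.40748626 -300.26506147   99.        ]]
```

Emit:
{"op": "drive_effector", "data": {
  "offsets": [
    [[0, 0.02, -0.024], 0, 0],
    [[0, 0.02, -0.024], 0, 0],
    [[0, 0, 0], 0, 0],
    [[0, 0, 0], 0, 0],
    [[0, 0, 0], 0, 0]
  ]
}}

```text
clock: 26.75
ee_pos: [501.8, -309.7, 201.2]
eef_rot: [-3.102, -0.214, 0.006]
contact_force: [-0.6, 0.3, -0.8]
gripper_width: 7.6
grip_force: 61.6
```

```bash
python3 -c "
from h import *
o=arm.get_obs();M=R.from_rotvec(o['eef_rot']).as_matrix();C=(o['ee_pos']+75*M[:,0])[:2];print(o['ee_pos'],C,abs(o['dq']).max())
tray('wrist',C,24,(130,230))
c=K('wrist'); p,d=viewer.capture('wrist');v,u=np.mgrid[:480,:640]; r=ray('wrist',np.c_[u.ravel(),v.ravel()],c)
P=r[0]+r[1]*d.ravel()[:,None].astype(float); s=(abs(P[:,2]-193-1)<5)&(np.hypot(*(P[:,:2]-C).T)<62); print(s.sum(),(P[s].max(0)+P[s].min(0))/2,P[s].max(0)-P[s].min(0))"
```

```text
[ 501.76394957 -309.73997425  201.18120142] [ 576.05416108 -299.44703907] 0.005290829239340209
wrist 10334 10102 z 181.3 slope along x -0.038 across -0.005
16920 [ 569.61786632 -297.85471326  193.97645377] [111.0774581  107.28151725   9.95257234]
```

```bash
python3 -c "
from cell import arm, viewer, close_job
print(close_job())"
```

```text
the job is handed in; nothing more can be done
None
```

The job is handed in, with no verdict returned. By my measurements the knob pointer is on the red zero mark, and the tray was peeled tab-first on the second try, after I pressed it back into the nest. It is now held level and still about 79 mm above the chamber rim and within about 3 mm of its axis.

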